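# Fit the grinding cup and bring its ball on the tray

## Robot

A 6-joint arm with a two-finger parallel gripper is mounted at the origin on the work surface. World frame = base frame: x ahead of the robot, y to its left, z up, the work surface at z = 0. Lengths are in m, angles in rad, forces in N, time in s.
With the tool pointing down it reaches from about 0.3 to 0.825 m from the base axis. Payload 5.4 kg.
Tool frame: the origin (TCP) lies at the very end of the fingers, on their centre line; the grasp point (between the pads) lies 19 mm behind it; z points along the fingers, y is the line along which they close (so a half turn about z gives the same grasp; the last joint's range is limited). The gripper opens to 92 mm and grips with 3 to 60 N. Pads are 20 mm wide; open, the fingers measure 128 mm over their backs; the gripper's body (75 mm by 189 mm) begins 69 mm behind the grasp point.
Start: joints at [0.949, 0.158, 1.597, -0, 1.386, -0.21], TCP at [0.23, 0.527, 0.215] pointing down, gripper open.
Joint ranges: [-2.91, 2.91], [-0.94, 2.29], [0.18, 2.7], [-1.29, 4.43], [0.17, 2.64], [-3, 3]. Speed limits (rad/s): [2.57, 2.57, 3.14, 3.14, 3.14, 3.14].

## Interface

Orientations are given as a rotation vector (axis times angle).
In Python, from workcell import bot gives the robot as it stands. Calls block until the motion is done:
- bot.goto(position, orientation): joint-space move of the TCP to a pose.
- bot.line_to(position, rot=None, max_speed=0.15): straight line of the TCP; rot=None keeps the orientation; max_speed is the mean speed in m/s.
- bot.set_joints(angles): joint-space move.
- bot.set_gripper(opening, newtons=None): opening from 0.0 (shut) to 1.0 (fully open); newtons is the grip in N (None keeps the last); returns when the fingers have stopped.
- bot.hold(seconds).
- bot.inverse_kinematics(position, orientation): joint angles nearest the present ones, or None.
- bot.read_camera(name): name is "side" or "top"; returns a dict with "pixels" (400x640x3 uint8, blue, green, red), "fx", "fy", "cx", "cy" (pixels), "R" (3x3) and "t" (3): a world point X has camera coordinates R X + t. Camera axes: x right, y down, z forward; pixel columns grow to the right and rows downward; lengths in m; the calibration is good to about 2 mm. A picture is of the moment at which its call begins. There is no depth.
A pose or a line that the arm cannot do raises bot.MotionError and nothing moves.
- bot.job_done(): hands the job in; it is judged then, once.
Readings, each from a call of its own:
- bot.current_clock(): time.
- bot.current_joints(): joint angles.
- bot.current_joint_vel(): joint speeds.
- bot.current_effort(): joint torques, N m.
- bot.current_ee_pos(): TCP position.
- bot.current_tool_rot(): TCP orientation.
- bot.current_contact_force(): force on the tool from outside, world axes, zero at the start.
- bot.current_ft_torque(): the same for the moment, N m.
- bot.current_opening(): opening from 0.0 (shut) to 1.0 (fully open).
- bot.current_grip_force(): force on a finger pad.
Only numpy, scipy, OpenCV 4.12 (cv2) and the standard library are available. Lean on these libraries where they do the work, as an engineer would, in place of code of your own. Each camera call takes 0.05 s, during which the arm holds its last target. There are 200 camera calls.

## Task

Fit the steel grinding cup onto the mill base so that both pegs go through its flange holes and it sits fully down, and let go of it. Then pick up the blue tray (the white fin is its grip), carry it without tipping so the loose steel ball stays in its pocket, and finish while holding the tray level and still a few centimetres above the cup's mouth, with the ball's pocket centred over the mouth, ready for a colleague to take the ball. Leave the tube rack, spray bottle and jar alone.

Things in the scene. Friction and masses are not known exactly. Their poses are not given: they have to be found in the camera images.
- mill_base: White fixed drive unit, 170 x 150 x 60 mm high (x, y, z), with a dark seat plate on top. Origin: centre of its underside, on the bench; z up. Two upright brass pegs on the top at x = +-50 mm, y = 0 of its frame: 9 mm diameter, 14 mm tall, tips tapered over the last 4 mm. Turned by up to 0.4 rad.
- seat (a point): Centre of the top face of the mill base, midway between its pegs, 60 mm above the bench; axes as mill_base. The seated cup's origin lies here.
- cup: Loose grinding cup, 0.2 to 0.4 kg: green flange 130 x 66 x 10 mm with two 12 mm through holes at x = +-50 mm, y = 0; on it an open steel cup, 56 mm outside, 48 inside, rim 80 mm above the underside. Flat green cheeks at y = +-30 mm (60 mm across, 28 mm long in x, 10 to 72 mm high) are for gripping from above. Origin: centre of underside; z up. Fits either way round (half turn).
- cup_mouth (a point): Centre of the cup's mouth, at the rim, 80 mm above the cup's underside.
- tray: Loose blue tray, 0.15 to 0.28 kg: slab 130 x 76 x 12 mm (x, y, z) with a central upright white grip fin, 36 mm long in x, 12 mm thick in y, its top 60 mm above the underside. Two round pockets, 26 mm wide, 3 mm deep, at x = +-42 mm, y = 0: the ball lies in the +x one, the other is empty. Origin: centre of underside; z up.
- pocket (a point): Centre of the floor of the ball's pocket, at x = +42 mm, y = 0, 9 mm above the tray's underside.
- ball_center (a point): Centre of the loose steel ball, 20 mm diameter, 33 g, which can roll a few mm within its pocket; 10 mm above the pocket floor.
- tube_rack: Bystander: green rack 90 x 170 mm with 18 black-capped tubes, 93 mm high. Origin: centre of the underside.
- spray: Bystander: clear spray bottle with red and white head, 66 mm diameter, 201 mm high. Origin: centre of the underside.
- jar: Bystander: amber jar with white cap, 52 mm diameter, 60 mm high. Origin: centre of the underside.
Not all that is in view belongs to the job. What is shaped like the mill_base but turquoise is not meant. Leave any yellow look-alike of the cup alone.

How it is judged:
By the outcome, as a careful person would: the job done as asked, in the order asked, and still so for the second after the job is handed in, while the arm keeps its last pose, push and grip.
It also fails if it takes over 72 s, if anything falls off the work surface, if the arm or the gripper's body presses on something with over 40 N, if the wrist force passes 120 N, or if a joint passes its speed limit or range.

## Working session

There is one attempt and no reset: what is moved stays moved. The work goes in short steps, each a Python script; the robot and the scene stay as the last script left them, time stands still between calls to the robot, and variables do not carry over. Pictures are saved under pics/ and viewed, at most 10 in all, crops included, and the job is handed in when it is done.

```bash
mkdir -p pics; ls
python3 - <<'E'
from workcell import bot
import cv2,numpy as np
for n in("top","side"):
    c=bot.read_camera(n); cv2.imwrite(f"pics/{n}0.png",c["pixels"])
    print(n,c["fx"],c["fy"],c["cx"],c["cy"],np.round(c["R"],4).tolist(),np.round(c["t"],4).tolist())
print(bot.current_clock(),bot.current_tool_rot())
E
```

```text
pics
top 462.8768500153431 462.8768500153431 313.76150600775867 200.01760759789545 [[-0.0267, -0.9996, 0.0133], [-0.9967, 0.0256, -0.077], [0.0766, -0.0153, -0.9969]] [-0.0584, 0.5907, 1.4296]
side 454.78845853748555 454.78845853748555 318.8771683232172 206.07912062288966 [[-0.9728, -0.2314, 0.0102], [-0.1438, 0.569, -0.8097], [0.1816, -0.7891, -0.5868]] [0.5734, 0.1845, 1.0368]
0.1 [-6.42218736e-01 -3.07458504e+00  2.40506851e-03]
```

View pics/top0.png

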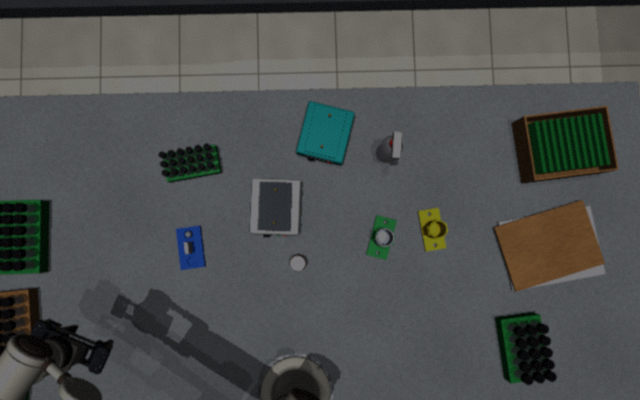

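View pics/side0.png

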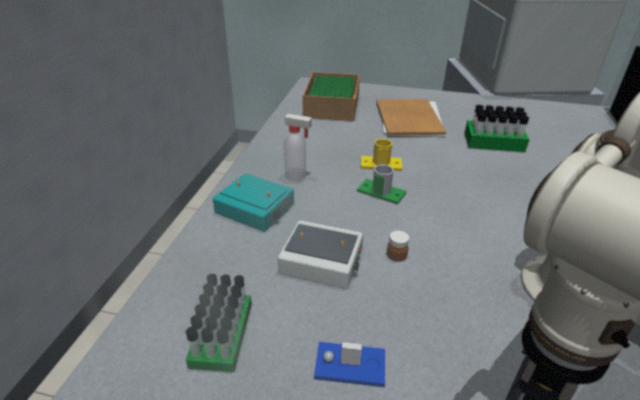

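The top view shows the green cup at about (383,237), the yellow decoy at (433,228), the white base at (276,207) with its pegs along the image vertical, the tray at (190,247) with the ball at (188,234), and the jar at (298,263). The side view shows the same layout. Next I'll enlarge these areas.

Run:
```python
import cv2,numpy as np
t=cv2.imread("pics/top0.png");s=cv2.imread("pics/side0.png")
def c(im,u,v,h):
    k=cv2.resize(im[v-h:v+h,u-h:u+h],(264,264),interpolation=cv2.INTER_CUBIC);return k
m=np.vstack([np.hstack([c(t,382,237,33),c(t,276,207,33),c(t,190,247,33)]),np.hstack([c(s,382,183,33),c(s,320,252,44),c(s,350,362,37)])])
cv2.imwrite("pics/m.png",m)
```

```text
(no output)
```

View pics/m.png

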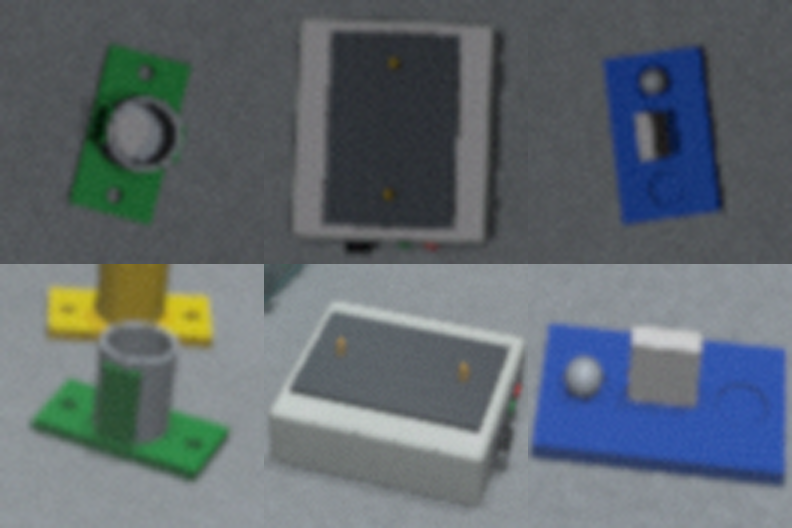

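The montage shows the cup flange with its two holes, the brass pegs on the base, and the tray with the ball at its upper end (world +x) and the fin central. I'll fit poses jointly in both views, using silhouettes for the cup and tray and peg centroids for the base.

```bash
cat > h.py <<'E'
import cv2,numpy as np
from scipy.optimize import minimize,least_squares
from scipy.spatial.transform import Rotation as R
from workcell import bot
def cams(): return {n:bot.read_camera(n) for n in("top","side")}
def proj(c,X):
    q=np.asarray(X)@np.asarray(c["R"]).T+c["t"]; return np.c_[c["fx"]*q[:,0]/q[:,2]+c["cx"],c["fy"]*q[:,1]/q[:,2]+c["cy"]]
def ray(c,uv,z):   # world point on plane z
    Rm=np.asarray(c["R"]);o=-Rm.T@c["t"];d=Rm.T@[(uv[0]-c["cx"])/c["fx"],(uv[1]-c["cy"])/c["fy"],1];return o+d*(z-o[2])/d[2]
def box(sx,sy,z0,z1): return np.array([[x*sx/2,y*sy/2,z] for x in(-1,1) for y in(-1,1) for z in(z0,z1)])
def cyl(r,z0,z1,x=0): return np.array([[x+r*np.cos(a),r*np.sin(a),z] for a in np.linspace(0,6.283,25) for z in(z0,z1)])
def place(P,p): c,s=np.cos(p[2]),np.sin(p[2]);return np.c_[p[0]+c*P[:,0]-s*P[:,1],p[1]+s*P[:,0]+c*P[:,1],P[:,2]+(p[3] if len(p)>3 else 0)]
S=8
def fillh(c,P,roi):
    u,v,h=roi;m=np.zeros((2*h*S,2*h*S),np.uint8)
    q=((proj(c,P)-[u-h-.5,v-h-.5])*S).astype(np.float32)
    cv2.fillConvexPoly(m,cv2.convexHull(q).round().astype(np.int32),255);return cv2.resize(m,(2*h,2*h),interpolation=cv2.INTER_AREA)/255.
def fit(cs,ch,slab,ign,p0,h=40):
    rois={n:(*proj(c,[[p0[0],p0[1],.005]])[0].round().astype(int),h) for n,c in cs.items()}
    obs={}
    for n,c in cs.items():
        u,v,_=rois[n];I=c["pixels"][v-h:v+h,u-h:u+h].astype(float)
        g=I[...,ch]-np.max(np.delete(I,ch,2),axis=2)
        if ch==0: g=np.minimum(g,I[...,0]-I[...,2])
        far=np.percentile(g[g>25],40); obs[n]=np.clip(g/far,0,1)
    def cost(p,ns=cs):
        t=0
        for n in ns:
            w=np.ones((2*h,2*h))
            for I in ign: w[cv2.dilate(fillh(cs[n],place(I,p),rois[n]),np.ones((3,3)))>0]=0
            w*=cv2.dilate(fillh(cs[n],place(slab,p),rois[n]),np.ones((9,9)))>0
            t+=(w*(fillh(cs[n],place(slab,p),rois[n])-obs[n])**2).sum()
        return t
    def run(ns):
        s=np.array([p0]*4,float)
        for i,d in enumerate((.006,.006,.1)): s[i+1,i]+=d
        r=minimize(cost,p0,args=(ns,),method="Nelder-Mead",options=dict(initial_simplex=s,xatol=1e-4,fatol=1e-3));return r.x,r.fun
    return {k:run(ns) for k,ns in(("both",("top","side")),("top",("top",)),("side",("side",)))}
CUP=(box(.13,.066,0,.01),[cyl(.03,.008,.08),box(.028,.062,.01,.072)])
TRAY=(box(.13,.076,0,.012),[box(.036,.012,.012,.06),cyl(.013,.009,.029,.042)])
E
cat > m.py <<'E'
from h import *
cs=cams();T=cs["top"]
np.set_printoptions(precision=4,suppress=True)
a=ray(T,(385.7,222),.01);b=ray(T,(377.7,252.7),.01);m=(a+b)/2
for k,v in fit(cs,1,*CUP,[m[0],m[1],np.arctan2(*(a-b)[1::-1])]).items():print("cup",k,*v)
a=ray(T,(188,234),.01);b=ray(T,(191.5,261),.01);m=(a+b)/2
for k,v in fit(cs,0,*TRAY,[m[0],m[1],np.arctan2(*(a-b)[1::-1])]).items():print("tray",k,*v)
# pegs: brass centroid
obs={}
for n,pts in(("top",((275,189.5),(274,222.5))),("side",((0,0),(0,0)))):
    if n=="side": pts=[((x-264+.5)/3-.5+276,(y-264+.5)/3-.5+208) for x,y in((341,346),(463,371))]
    I=cs[n]["pixels"].astype(float);out=[]
    for u,v in pts:
        u,v=int(round(u)),int(round(v));W=I[v-5:v+6,u-5:u+6];g=np.clip(W[...,2]-W[...,0]-12,0,None);g*=g>.25*g.max()
        yy,xx=np.mgrid[-5:6,-5:6];out.append((u+(g*xx).sum()/g.sum(),v+(g*yy).sum()/g.sum()))
    obs[n]=np.array(out);print(n,obs[n].tolist())
def res(p,ns,zt):
    r=[]
    for n in ns:
        q=proj(cs[n],place(np.array([[.05,0,zt if n=="top" else .067],[-.05,0,zt if n=="top" else .067]]),p)); r.append(q-obs[n])
    return np.concatenate(r).ravel()
x0=[*ray(T,obs["top"].mean(0),.067)[:2],0]
for ns in(("top","side"),("top",),("side",)):
    r=least_squares(res,x0,args=(ns,.069));print("base",ns,r.x,r.fun)
for n,uv,z in(("top",(298,263),.06),("top",(388,148),.2)):print(ray(T,uv,z))
E
python3 m.py
```

```text
cup both [ 0.4675 -0.2838 -0.295 ] 37.17347926783907
cup top [ 0.4677 -0.2838 -0.2955] 21.07458157119057
cup side [ 0.4683 -0.2826 -0.2997] 14.515112107387424Traceback (most recent call last):
  File "m.py", line 7, in <module>
    for k,v in fit(cs,0,*TRAY,[m[0],m[1],np.arctan2(*(a-b)[1::-1])]).items():print("tray",k,*v)
               ~~~^^^^^^^^^^^^^^^^^^^^^^^^^^^^^^^^^^^^^^^^^^^^^^^^^^
  File "h.py", line 38, in fit
    return {k:run(ns) for k,ns in(("both",("top","side")),("top",("top",)),("side",("side",)))}
              ~~~^^^^
  File "h.py", line 37, in run
    r=minimize(cost,p0,args=(ns,),method="Nelder-Mead",options=dict(initial_simplex=s,xatol=1e-4,fatol=1e-3));return r.x,r.fun
    res = _minimize_neldermead(fun, x0, args, callback, bounds=bounds,
                               **options)
    fsim[k] = func(sim[k])
              ~~~~^^^^^^^^
    fx = function(np.copy(x), *(wrapper_args + args))
  File "h.py", line 32, in cost
    t+=(w*(fillh(cs[n],place(slab,p),rois[n])-obs[n])**2).sum()
           ~~~~~~~~~~~~~~~~~~~~~~~~~~~~~~~~~~^~~~~~~
ValueError: operands could not be broadcast together with shapes (80,80) (78,80)
```

ROI clipping at the image border, so I'll use a smaller half-width for the tray.

```bash
sed -i 's/fit(cs,0,\*TRAY,\(.*\)\]).items/fit(cs,0,*TRAY,\1],37).items/' m.py; python3 m.py
```

```text
cup both [ 0.4677 -0.2836 -0.2926] 38.268260907848976
cup top [ 0.4673 -0.2838 -0.2962] 21.082282882651974
cup side [ 0.468  -0.2829 -0.3038] 16.05240229425103
tray both [0.4524 0.3192 0.11  ] 83.43111423217998
tray top [0.4518 0.3185 0.1089] 14.035794259569636
tray side [0.4527 0.3199 0.1139] 67.09161089778175
top [[274.9248120300752, 189.33082706766916], [273.50847457627117, 222.135593220339]]
side [[301.1640866873065, 234.54798761609908], [342.12530120481927, 243.17349397590363]]
base ('top', 'side') [ 0.5719  0.0484 -0.0665] [-0.3536 -0.2276 -0.4671 -0.1569  0.2408 -0.336   0.2104 -0.4964]
base ('top',) [ 0.5713  0.0472 -0.0632] [ 0.0014 -0.0385 -0.0014  0.0381]
base ('side',) [ 0.5721  0.05   -0.071 ] [ 0.0228  0.0124 -0.0223 -0.0094]
[ 0.3963 -0.0205  0.06  ]
[ 0.7154 -0.2818  0.2   ]
```

```bash
cat >> h.py <<'E'
def down(yaw):
    """rotvec, tool pointing down, tool y along +-y of a frame turned by yaw; the choice with the last joint nearer 0"""
    return [(R.from_euler("z",yaw)*R.from_euler(a,np.pi)).as_rotvec() for a in "xy"]
def best(p,yaw):
    o=[(r,bot.inverse_kinematics(p,r)) for r in down(yaw)]
    return min([x for x in o if x[1] is not None],key=lambda x:abs(x[1][5]))[0]
E
python3 - <<'E'
from h import *
x,y,yaw=.4675,-.2836,-.295
r=best([x,y,.13],yaw);print(r,bot.inverse_kinematics([x,y,.13],r))
bot.goto([x,y,.16],r);bot.line_to([x,y,.031],max_speed=.12)
print(bot.current_contact_force())
bot.set_gripper(.0,40);print(bot.current_opening(),bot.current_grip_force(),bot.current_contact_force())
bot.line_to([x,y,.19],max_speed=.15)
print(bot.current_clock(),bot.current_contact_force(),bot.current_ee_pos())
cs=cams()
for n in cs: cv2.imwrite(f"pics/{n}1.png",cs[n]["pixels"])
t,s=[cs[n]["pixels"] for n in("top","side")]
cv2.imwrite("pics/m1.png",np.hstack([cv2.resize(t[170:300,320:450],(400,400)),cv2.resize(s[90:220,310:440],(400,400))]))
E
```

```text
[ 3.10747993e+00 -4.61706490e-01 -2.82713688e-17] [-7.66355007e-01  1.66459033e-01  1.76171478e+00 -8.88178420e-16
  1.21341884e+00  1.09944132e+00]
[0.30181635 0.68971551 0.00267453]
0.64925674819628 40.000335574150085 [-0.59134168  0.43817235  1.2655407 ]
6.2917 [-0.28695377  0.28678288 -2.43511488] [ 0.46686328 -0.28302817  0.18864454]
```

View pics/m1.png

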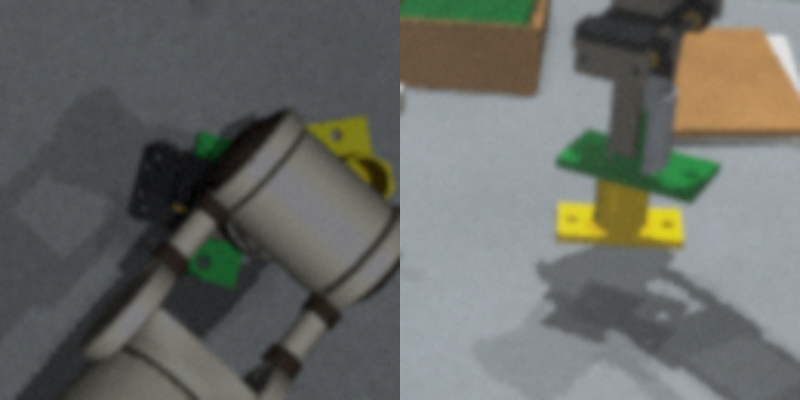

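The cup is held level in both views. I'll hover it over the base and compare the held flange with the pegs in the same side camera.

```bash
sed -i 's/\[\[p0\[0\],p0\[1\],.005\]\]/[[p0[0],p0[1],slab[:,2].mean()]]/' h.py
python3 - <<'E'
from h import *
np.set_printoptions(precision=4,suppress=True)
yaw=-.067;x,y=.5718,.0488
r=(R.from_euler("z",yaw)*R.from_euler("x",np.pi)).as_rotvec()
print(bot.inverse_kinematics([x,y,.2],r))
bot.line_to([.4675,-.2836,.23]);bot.goto([x,y,.20],r);bot.line_to([x,y,.13]);bot.hold(.2)
p=bot.current_ee_pos();print("tcp",p,bot.current_tool_rot()-r,bot.current_clock())
cs=cams()
dz=np.array([0,0,p[2]-.0305])
IG=[P+dz for P in CUP[1]]+[box(.03,.14,.03,.2)+dz]
f=fit(cs,1,CUP[0]+dz,IG,[p[0],p[1],yaw],45)
for k,v in f.items():print(k,*v)
t,s=[cs[n]["pixels"] for n in("top","side")]
for n in cs: cv2.imwrite(f"pics/{n}2.png",cs[n]["pixels"])
cv2.imwrite("pics/m2.png",np.hstack([cv2.resize(t[150:260,220:330],(400,400)),cv2.resize(s[160:290,260:390],(400,400))]))
E
```

```text
[-0.1253  0.1665  1.6171 -0.      1.358   1.5125]
tcp [0.5729 0.0486 0.1315] [-0.0003 -0.0002  0.0044] 8.9417
both [ 0.5745  0.0516 -0.0745] 382.7279050108312
top [ 0.5744  0.051  -0.0429] 311.03768811484184
side [ 0.5726  0.0504 -0.1094] 57.88265883314109
```

View pics/m2.png

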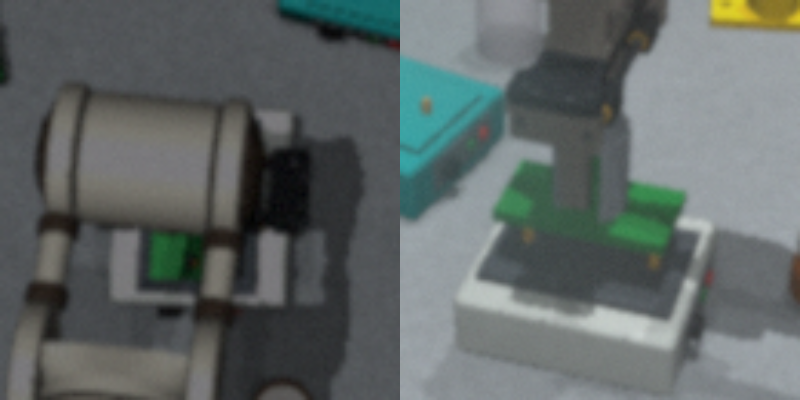

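```bash
cat > ins.py <<'E'
from h import *
np.set_printoptions(precision=4,suppress=True)
yaw=-.067;r=(R.from_euler("z",yaw)*R.from_euler("x",np.pi)).as_rotvec()
off=np.array([-.0006,.0002,-.0005])          # command minus actual
f0=bot.current_contact_force();print("f0",f0)
def to(p,v=.05): bot.line_to(np.asarray(p)+off,r,max_speed=v);return bot.current_contact_force()-f0
def descend(xy,z0,z1,lim=8):
    for z in np.arange(z0,z1-1e-9,-.002):
        f=to([*xy,z])
        if f[2]>lim: return z,f
    return z,f
E
python3 - <<'E'
from ins import *
z,f=descend((.5724,.0484),.112,.0915)
print(z,f,bot.current_ee_pos(),bot.current_clock(),bot.current_ft_torque())
E
```

```text
f0 [-0.1515  0.0329 -3.1558]
0.09199999999999998 [ 0.5474 -0.7361 -0.0313] [0.5717 0.0486 0.0914] 12.0583 [-0.0272  0.134  -0.0002]
```

Run:
```python
from ins import *
f0[:]=[-.15,.03,-3.16]
for z in np.arange(.091,.0865,-.001):
    f=to([.5724,.0484,z],.03); print(z,f,bot.current_ee_pos()[2])
    if f[2]>6: break
bot.set_gripper(.85);bot.hold(.3);print(bot.current_opening(),bot.current_contact_force())
q=bot.current_ee_pos();bot.line_to([q[0],q[1],.2],r,max_speed=.15)
# towards the tray
x,y,ty=.4524,.3190,.110
g=best([x,y,.16],ty);print(g,bot.inverse_kinematics([x,y,.16],g))
bot.goto([x,y,.16],g);bot.hold(.1)
cs=cams();print(bot.current_clock(),bot.current_ee_pos())
t,s=[cs[n]["pixels"] for n in("top","side")]
for n in cs: cv2.imwrite(f"pics/{n}3.png",cs[n]["pixels"])
cv2.imwrite("pics/m3.png",np.hstack([cv2.resize(t[165:250,233:318],(400,400)),cv2.resize(s[180:290,265:375],(400,400))]))
d=np.array([0,0,.06]);c2={n:cs[n] for n in cs}
for k,v in fit(c2,1,CUP[0]+d,[P+d for P in CUP[1]],[.5715,.049,yaw],45).items():print(k,*v)
```

```text
f0 [ 0.3959 -0.7032 -3.1871]
0.091 [-2.0221 -0.183   7.0892] 0.09115862397833349
0.8500715604987497 [ 0.4624  0.4175 -0.8151]
[-0.1727  3.1368  0.    ] [ 0.3958  0.1507  1.7165  0.      1.2744 -1.285 ]
16.525 [0.4525 0.3189 0.16  ]
both [ 0.5727  0.0479 -0.0692] 203.62220291097805
top [ 0.5717  0.048  -0.0706] 19.168124277165397
side [ 0.5775  0.0491 -0.0672] 174.429103987197
```

View pics/m3.png

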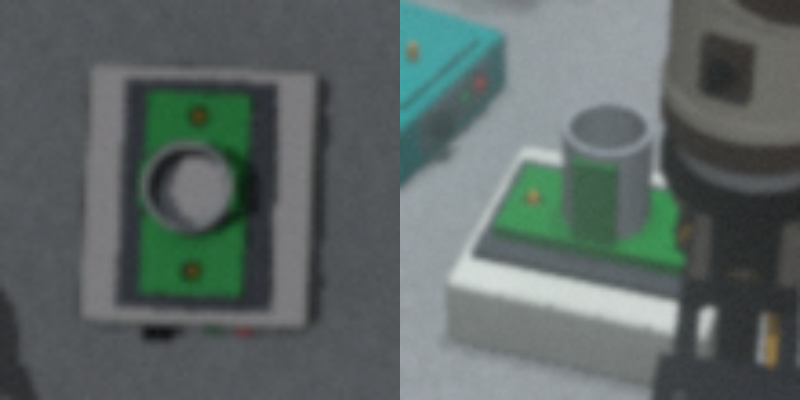

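The picture shows the cup sitting flat, with both pegs visible in the holes. Next is the tray.

Run:
```python
from h import *
np.set_printoptions(precision=4,suppress=True)
x,y=.4524,.3190;Q=bot.current_ee_pos
bot.line_to([x,y,.025],max_speed=.08);print(Q(),bot.current_contact_force())
bot.set_gripper(0,35);print(bot.current_opening(),bot.current_grip_force())
bot.line_to([x,y,.06],max_speed=.03);bot.line_to([x,y,.2],max_speed=.07);bot.hold(.2)
print(Q(),bot.current_contact_force(),bot.current_ft_torque(),bot.current_clock())
bot.line_to([.5301,.0436,.235],max_speed=.07);bot.hold(.3)
p=Q();print(p,bot.current_clock(),bot.current_tool_rot())
cs=cams();t,s=[cs[n]["pixels"] for n in("top","side")]
for n in cs: cv2.imwrite(f"pics/{n}4.png",cs[n]["pixels"])
cv2.imwrite("pics/m4.png",np.hstack([cv2.resize(t[150:260,220:330],(400,400)),cv2.resize(s[130:270,250:390],(400,400))]))
dz=np.array([0,0,p[2]-.0245])
for k,v in fit(cs,0,TRAY[0]+dz,[P+dz for P in TRAY[1]]+[box(.04,.14,.03,.2)+dz],[p[0],p[1],.11],45).items():print(k,*v)
```

```text
[0.4528 0.3192 0.0255] [0.567  0.3569 0.3908]
0.12895114475884367 35.00027775764465
[0.4523 0.3189 0.1998] [-0.1881 -0.0993 -3.4928] [ 0.057   0.0244 -0.0425] 23.0417
[0.5301 0.0436 0.235 ] 27.6083 [ 0.1728 -3.1368 -0.    ]
both [0.5294 0.0453 0.1339] 461.2320150196845
top [0.5214 0.0488 0.2629] 406.1066309676334
side [0.5298 0.0459 0.0994] 27.80508752520616
```

View pics/m4.png

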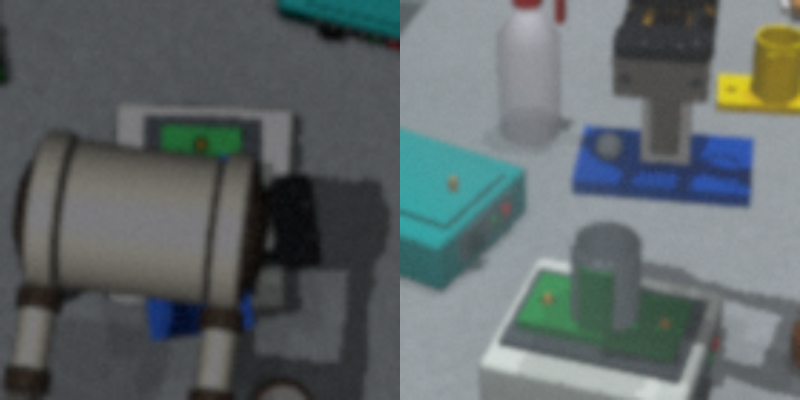

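The ball is in its pocket at about side (607,145) in the crop, and the tray is level. I'll lower it to the final height and check the pocket against the cup in the same camera.

Run:
```python
from h import *
np.set_printoptions(precision=4,suppress=True)
bot.line_to([.5301,.0436,.198],max_speed=.04);bot.hold(.3)
p=bot.current_ee_pos();print(p,bot.current_clock(),R.from_rotvec(bot.current_tool_rot()).as_matrix()[:,2])
cs=cams();t,s=[cs[n]["pixels"] for n in("top","side")]
cv2.imwrite("pics/m5.png",cv2.resize(s[150:300,250:400],(600,600),interpolation=cv2.INTER_CUBIC))
dz=np.array([0,0,p[2]-.025]);TI=[P+dz for P in TRAY[1]]+[box(.04,.14,.03,.2)+dz]
a=fit(cs,0,TRAY[0]+dz,TI,[p[0],p[1],.11],45)["side"];d=np.array([0,0,.06])
b=fit(cs,1,CUP[0]+d,[P+d for P in CUP[1]],[.5715,.049,-.067],45)["side"]
print("tray",*a,"pocket",place(np.array([[.042,0,0]]),a[0])); print("cup",*b)
```

```text
[0.5302 0.0436 0.1982] 29.0833 [ 0.0003 -0.     -1.    ]
tray [0.5301 0.0454 0.1025] 27.186768275937823 pocket [[0.5719 0.0497 0.    ]]
cup [ 0.5725  0.0492 -0.0857] 176.7889926847206
```

View pics/m5.png

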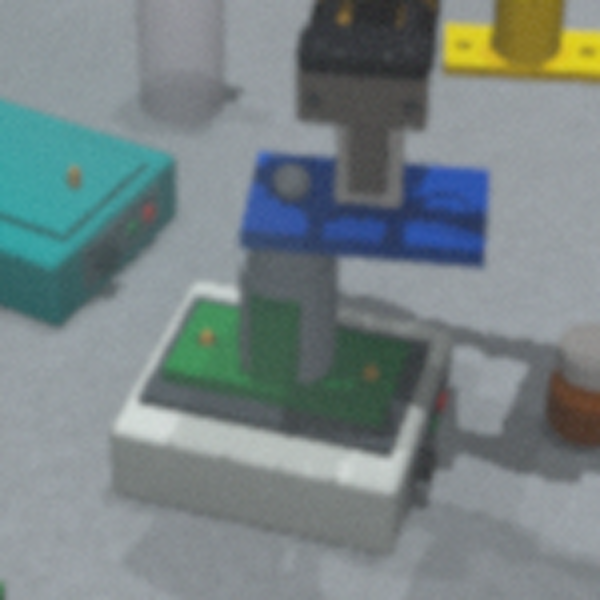

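The ball sits in its pocket above the cup, and the pocket and mouth agree to within about 1 mm. The tray is level, with its underside about 33 mm above the rim. Handing in.

```bash
python3 -c "
from workcell import bot
bot.hold(.5);print(abs(bot.current_joint_vel()).max());print(bot.job_done())"
```

```text
0.002136056889587443
the job is handed in; nothing more can be done
None
```

The job is handed in: the cup is seated on both pegs and released, and the arm is holding the tray level and still with the ball's pocket centred over the mouth to about 1 mm, its underside about 33 mm above the rim.

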